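# Raise the reference thermometer half out of the block heater

## Task

We are checking that the block heater is equally warm all the way up its bores. Lift the clear lid off the heater by its black handle and set it down flat, not dropped, in the middle of the blue bench mat; then take the yellow-headed reference thermometer by its head and draw it straight up, without wrenching it sideways in its bore, until the black ring halfway along its steel stem is level with the top of the metal block. Finish while holding it there, still and upright, with the lower half of the stem in the bore (never pull it right out), and leave the capped tubes and the other things on the bench where they are.

Things in the scene. Friction and masses are not known exactly. Their poses are not given: they have to be found in the camera images.
- heater: Dry block heater, fixed on the bench: white housing 250 (x) x 220 (y) x 110 mm high, sloping control panel at its -x end; z up, origin at the centre of its footprint, on the bench. A bare aluminium block is set in its deck.
- block_top (a point): Centre of the top of the aluminium block, 100 (x) x 150 (y) mm, at (30, 0, 115) mm in the heater's frame, 5 mm proud of the deck. Axes are the heater's. 12 upright bores, 17.5 mm wide, 80 mm deep: rows x = -30, 0, 30, columns y = -54, -18, 18, 54 mm from here. The thermometer and the two tubes stand in bores (-30,-54), (30,-18), (-30,54), in any order.
- lid: Loose clear plastic lid, an upside-down box 116 (x) x 166 (y) x 90 mm high, 4 mm walls, about 0.34 kg. Origin at the centre of its open underside, z up. At the start it stands on the heater's deck, 110 mm up, round the block with 4 mm play; raise it 75 mm or more to pass over the thermometer's head (top 173 mm above the bench). On the mat its origin is 3 mm above the bench.
- lid_handle (a point): Middle of the lid's black bridge handle: a 12 x 12 mm bar along the lid's y, 104 mm long (80 mm clear between its two posts), its centre 122 mm above the lid's underside and 32 mm above the lid's top. The axes are the lid's. Pinch it across, along the lid's x.
- thermometer: Loose reference thermometer, about 0.16 kg, upright in a bore; origin at the foot of its stem, z up. Steel stem 16 mm thick, 78 mm long; above it a flange 27 mm wide, 3 mm thick, resting on the block at the start (foot 37 mm above the bench); then the yellow head 30 (x) x 20 (y) x 55 mm high, its top 136 mm above the foot. It slides freely and drops back if let go.
- thermometer_head (a point): Centre of the thermometer's yellow head, 108.5 mm above the foot; grip it here across its 20 mm (along its y), fingers pointing down. The axes are the thermometer's.
- thermometer_ring (a point): Centre of the black ring round the stem, 39 mm above the foot: 39 mm below the block's top at the start, to be brought level with the block's top (115 mm above the bench). The axes are the thermometer's.
- thermometer_foot (a point): Foot of the thermometer's stem, on its axis. The axes are the thermometer's.
- mat: Blue bench mat lying on the bench, fixed, 260 (x) x 240 (y) x 3 mm; origin at the centre of its underside, z up. It and the heater lie one on the left and one on the right, either way round.
- tube_red: Empty capped glass tube, 16 mm thick, 108 mm tall, red cap 19 mm wide, loose in a bore of the block; its top stands 28 mm above the block. Origin at its bottom. Leave alone.
- tube_blue: The same with a blue cap. Leave alone.
- tip_box: Blue pipette-tip box with clear lid, 124 x 86 x 98 mm high, on the bench; origin under its centre. Leave alone.
- timer: White digital timer lying on the bench, 64 x 64 x 18 mm; origin under its centre. Leave alone.
- tape_roll: Roll of orange tape lying on the bench, 76 mm wide, 25 mm high; origin under its centre. Leave alone.
- wash_bottle: White wash bottle with red cap and bent spout, 68 mm wide, 208 mm tall, on the bench; origin under its centre. Leave alone.
- flask: Clear culture flask with orange cap lying on the bench, 145 x 75 x 32 mm; origin under its middle. Leave alone.
Not all that is in view belongs to the job. What is shaped like the lid but pink is not meant.

How it is judged:
By the outcome, as a careful person would: the job done as asked, in the order asked, and still so for the second after the job is handed in, while the arm keeps its last pose, push and grip.
It also fails if it takes over 48 s, if anything falls off the work surface, if the arm or the gripper's body presses on something with over 40 N, if the wrist force passes 120 N, or if a joint passes its speed limit or range.

## Robot

A 6-joint arm with a two-finger parallel gripper is mounted at the origin on the work surface. World frame = base frame: x ahead of the robot, y to its left, z up, the work surface at z = 0. Lengths are in mm, angles in rad, forces in N, time in s.
With the tool pointing down it reaches from about 400 to 925 mm from the base axis. Payload 12.5 kg.
Tool frame: the origin (TCP) lies between the finger pads; the fingertips stand 19 mm ahead of it and the grasp point (between the pads) is the TCP (env.nose_length is the distance from the TCP to the fingertips, in mm); z points along the fingers, y is the line along which they close (so a half turn about z gives the same grasp; the last joint's range is limited). The gripper opens to 95 mm and grips with 3 to 60 N. Pads are 20 mm wide; open, the fingers measure 119 mm over their backs; the gripper's body (75 mm by 180 mm) begins 59 mm behind the grasp point.
Start: joints at [-1.292, 0.491, 1.559, -0, 1.092, -0.106], TCP at [234.632, -579.303, 233.661] pointing down, gripper open.
Joint ranges: [-3.1, 3.1], [-0.84, 2.19], [0.05, 2.79], [-1.13, 4.28], [0.06, 2.93], [-2.69, 2.69]. Speed limits (rad/s): [2.22, 2.22, 2.79, 3.14, 3.14, 3.14].

## Interface

Orientations are given as [roll, pitch, yaw] about the fixed x, y, z axes, in that order (R = Rz(yaw) Ry(pitch) Rx(roll)).
In Python, from cell import env gives the robot as it stands. The module is installed in compiled form; this text tells all that it offers.
- The arm moves only by the tool drive_tool, never from a script. Its argument "rows" is a list that holds one entry, the list of rows, each a list of 7 numbers: the shift along the tool's x, y, z scaled (see below), then the turn, a rotation vector about the tool's x, y, z scaled (see below), then the opening, from 0 (shut) to 1 (fully open). In form: [[[tx, ty, tz, ax, ay, az, jaw], ...]]. A call has 1 to 5 rows; each row shifts and turns the commanded pose from where the row before left it, along the tool's axes as they then stand; what a row does not reach is not made up. The controller multiplies each number of a shift by 250 mm and each number of a turn by 180 degrees. A row lasts 1/8 s, in which the tool goes at most 62.5 mm and 10.7 degrees, less where a joint would pass 70% of its speed; a pose out of reach is approached as far as the arm can. A call with a number of a shift or a turn outside -1 to 1 is refused whole. A call with a gripper value outside its range is refused whole. The fingers move at their own pace and stop on an object; the grip force is fixed at half the most. Time passes only in rows, so rows that do not move let the fingers close. It gives the time, the measured TCP pose, the force, the opening and the grip force at its end, in the units of the state.
- env.state(): the state, without advancing time (a new reading comes with each control period).
- env.read_camera(name): name is "scene" or "top"; returns a dict with "color" (420x560x3 uint8, blue, green, red), "camera_matrix" (3x3 intrinsics, pixels), "pose" (4x4, takes a point from camera to world coordinates). Camera axes: x right, y up, looking along -z (the intrinsics and any distortion apply to the point x, -y, -z); pixel columns grow to the right and rows downward; lengths in mm; the calibration is good to about 2 mm. A picture is of the moment at which its call begins. There is no depth.
- env.job_done(): hands the job in; it is judged then, once.
Trained networks look in a picture, given as the dict that the camera call returned (one of the last four; its "shot" number tells which), for a name from the list of things; names that differ only in an ending like _2 or _b are one class to them, and where a whole thing is asked for, a point or a joint stands for the part that bears it (a point fixed in the world has none). Each returns a list of dicts, best first, with "score" (0 to 1); they miss things now and then, are a little off and sometimes report something else, mostly with a low value. They report only what shows in the picture. A call takes as long as a camera call. They do not tell look-alikes from the thing itself.
- env.search_frame(name, picture): "at" ([x, y, z] in mm, in the coordinates of the camera as it stood for that picture, good to about 4 mm: the middle of the surface that is visible of it).
- env.place_of(name, picture): "at" ([x, y, z] in mm, in the coordinates of the camera as it stood for that picture, good to about 4 mm: a listed point, or the origin of a listed thing).
The state is a dict: "t": time; "joints": joint angles; "qvel": joint speeds; "tau": joint torques, N m; "eef_pos": TCP position; "tcp_rot": TCP orientation; "ft_force": force on the tool from outside, world axes, zero at the start; "moment": the same for the moment, N m; "opening": opening from 0.0 (shut) to 1.0 (fully open); "grip_force": force on a finger pad.
Only numpy, scipy, OpenCV 4.12 (cv2) and the standard library are available. Lean on these libraries where they do the work, as an engineer would, in place of code of your own. Each camera call takes 0.05 s, during which the arm holds its last target. There are 200 camera calls.

## Working session

There is one attempt and no reset: what is moved stays moved. The work goes in short steps, Python scripts to look and compute and a tool call to move; the robot and the scene stay as the last step left them, time stands still between calls to the robot, and variables do not carry over. Pictures are saved under pics/ and viewed, at most 10 in all, crops included, and the job is handed in when it is done.

Besides the shell and the picture viewer there is one more tool, called after "Request:" by a JSON object that holds its "method" and its "body". drive_tool: Moves the arm, as the interface text tells. Its arguments: {"type":"object","properties":{"rows":{"type":"array","items":{"type":"array","items":{"type":"array","items":{"type":"number","minimum":-1,"maximum":1}}}}},"required":["rows"]}

```bash
mkdir -p pics
cat > h.py <<'E'
from cell import env
import cv2, numpy as np
def w(p,at): return (np.array(p["pose"])@np.r_[at,1])[:3]
def px(p,X):
    c=np.linalg.inv(np.array(p["pose"]))@np.r_[X,1]; v=np.array(p["camera_matrix"])@[c[0],-c[1],-c[2]]; return v[:2]/v[2]
def ray(p,uv,z):
    P=np.array(p["pose"]); d=np.linalg.inv(np.array(p["camera_matrix"]))@[uv[0],uv[1],1]; d=P[:3,:3]@[d[0],-d[1],-d[2]]; o=P[:3,3]; return o+d*(z-o[2])/d[2]
E
python3 - <<'E'
from h import *
ps={n:env.read_camera(n) for n in("scene","top")}
for n,p in ps.items():
    cv2.imwrite(f"pics/{n}0.png",p["color"])
    print(n,[k for k in p], np.round(p["pose"],3).tolist())
    for t in "heater block_top lid lid_handle thermometer thermometer_head thermometer_foot mat tube_red tube_blue tip_box timer tape_roll wash_bottle flask".split():
        for r in env.place_of(t,p)[:3]:
            X=w(p,r["at"]); print(t,round(r["score"],2),X.round(),px(p,X).round())
s=env.state();print(s["t"],s["eef_pos"],s["tcp_rot"],s["ft_force"])
E
```

```text
scene ['color', 'camera_matrix', 'pose', 'shot'] [[0.743, -0.464, 0.482, 1138.524], [0.669, 0.507, -0.543, -701.195], [0.007, 0.726, 0.688, 1040.561], [0.0, 0.0, 0.0, 1.0]]
heater 0.81 [545. 185.  -1.] [320. 215.]
block_top 0.66 [577. 183. 122.] [329. 195.]
lid 0.84 [577. 192. 111.] [330. 196.]
lid 0.69 [273. 298.  -1.] [286. 172.]
lid_handle 0.92 [579. 189. 229.] [333. 171.]
lid_handle 0.62 [270. 300. 122.] [286. 148.]
thermometer 0.15 [578. 183. 118.] [329. 196.]
mat 0.87 [ 515. -186.    1.] [245. 268.]
mat 0.31 [618. 490.   3.] [378. 185.]
tube_red 0.67 [581. 191. 232.] [334. 171.]
tube_red 0.62 [ 398. -453.   -1.] [158. 298.]
tip_box 0.98 [614. 490.   2.] [377. 185.]
timer 0.57 [413. 476.  -3.] [336. 167.]
tape_roll 0.68 [ 766. -123.    4.] [315. 298.]
wash_bottle 0.89 [ 629. -447.    4.] [207. 343.]
flask 0.92 [ 398. -452.    1.] [158. 298.]
flask 0.43 [580. 186. 118.] [330. 196.]
top ['color', 'camera_matrix', 'pose', 'shot'] [[-0.015, 0.99, -0.137, 328.952], [-1.0, -0.016, -0.01, 2.25], [-0.012, 0.137, 0.99, 1596.768], [0.0, 0.0, 0.0, 1.0]]
heater 0.63 [548. 182.   1.] [223. 208.]
lid 0.85 [575. 186. 109.] [217. 195.]
lid 0.67 [274. 301.  -2.] [185. 295.]
lid_handle 0.77 [269. 297. 121.] [179. 298.]
lid_handle 0.61 [575. 187. 231.] [211. 188.]
thermometer 0.31 [545. 181.  -1.] [223. 209.]
thermometer_foot 0.25 [ 760. -126.   -4.] [316. 143.]
mat 0.67 [ 515. -182.   -1.] [336. 217.]
mat 0.32 [416. 477.   1.] [130. 251.]
tube_red 0.57 [577. 181. 232.] [214. 187.]
tube_red 0.45 [ 404. -456.    2.] [423. 250.]
tip_box 0.56 [616. 486.   5.] [129. 189.]
timer 0.65 [418. 476.  -2.] [131. 250.]
tape_roll 0.77 [ 763. -125.   -1.] [316. 142.]
wash_bottle 0.88 [ 634. -448.   -3.] [417. 179.]
flask 0.58 [ 399. -456.    1.] [424. 252.]
flask 0.53 [ 512. -183.   -1.] [336. 218.]
1.6 [ 234.62514106 -579.28925733  233.66980134] [ 3.14152268e+00 -2.81924410e-07  3.84759420e-01] [-0.03211111  0.15997497  0.36755823]
```

View pics/scene0.png

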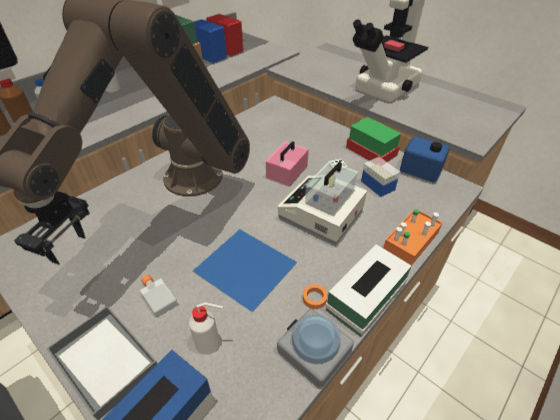

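View pics/top0.png

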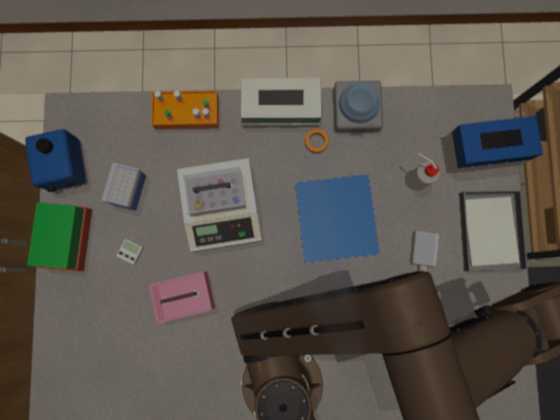

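The scene shows two lid shapes. The clear lid on the heater, with its handle at scene (333,171) and top (211,188), fits the description. The pink one at scene (286,160) and top (181,298) stands on the bench and is the decoy. The mat is at top (337,218). I'll confirm with one enlarged crop and get the yaw.

Run:
```python
from h import *
p=env.read_camera("top"); c=p["color"]
cv2.imwrite("pics/crop1.png",cv2.resize(c[150:260,165:275],None,fx=5.4,fy=5.4,interpolation=cv2.INTER_CUBIC))
hsv=cv2.cvtColor(c,cv2.COLOR_BGR2HSV)
m=cv2.inRange(hsv,(95,100,60),(125,255,255)); m[:, :285]=0;m[:,390:]=0
n=max(cv2.findContours(m,0,2)[0],key=cv2.contourArea)
def rect(n,z):
    q=np.array([ray(p,a,z)[:2] for a in n[:,0,:]],np.float32); return cv2.minAreaRect(q)
print("mat",rect(n,3))
# handle
m=cv2.inRange(hsv,(0,0,0),(180,255,70)); m[:180]=0;m[196:]=0;m[:,:188]=0;m[:,236:]=0
n=max(cv2.findContours(m,0,2)[0],key=cv2.contourArea); print("handle",rect(n,238 ))
for X in ([0,0],):pass
for k in range(3):
  for n_ in("scene","top"):
    p=env.read_camera(n_)
    print(n_,[w(p,r["at"]).round(1).tolist() for t in("lid","lid_handle","mat","heater") for r in env.place_of(t,p)[:1]])
```

```text
mat ((512.2560424804688, -183.7462921142578), (256.7060546875, 236.8837890625), 5.842296600341797)
handle ((574.6793212890625, 187.0284423828125), (14.746376991271973, 101.1028823852539), 7.938983917236328)
scene [[578.8, 190.5, 113.5], [268.2, 300.0, 122.9], [509.6, -183.5, 0.4], [546.7, 182.4, -2.6]]
top [[273.5, 300.7, -2.4], [513.3, -181.7, -1.1], [512.4, -184.2, -1.1], [547.2, 181.2, -0.5]]
scene [[577.5, 190.4, 113.5], [580.4, 189.5, 233.5], [513.5, -185.9, 0.5], [546.1, 186.2, -1.0]]
top [[575.0, 182.9, 107.8], [575.6, 186.8, 232.1], [513.9, -182.6, -1.2], [544.4, 181.9, -0.7]]
scene [[270.6, 298.9, 0.0], [580.6, 189.9, 231.6], [509.1, -187.8, -0.5], [545.5, 183.8, 0.7]]
top [[576.6, 182.5, 106.7], [271.7, 299.2, 120.2], [516.5, -180.6, 1.1], [545.8, 182.7, -1.0]]
```

View pics/crop1.png

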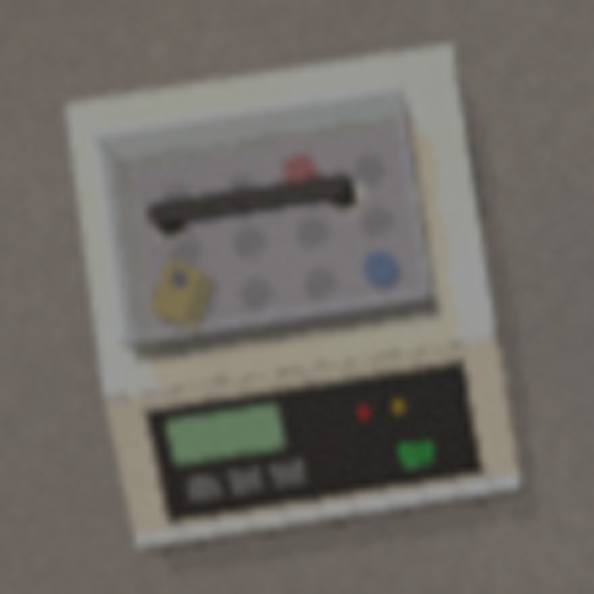

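The crop confirms the clear lid round the block, handle at crop (255,203). Inside it are the yellow head at (182,292), the red cap at (300,170) and the blue cap at (382,268). The thermometer is therefore in bore (-30,+54), with its head turned. Lid yaw is about 8°. I'll rise and turn first.

Request:
{"method": "drive_tool", "body": {"rows": [[[0,0,-0.04,0,0,-0.053,1],[0,0,-0.04,0,0,-0.053,1],[0,0,-0.04,0,0,-0.053,1],[0,0,-0.04,0,0,-0.053,1],[0,0,-0.04,0,0,-0.053,1]]]}}

```text
t: 3.78
eef_pos: [234.6, -579.3, 284.0]
tcp_rot: [3.142, 0.0, 1.223]
ft_force: [-0.1, -0.3, -0.4]
opening: 1.001
grip_force: 0.0
```

Request:
{"method": "drive_tool", "body": {"rows": [[[0,0,-0.04,0,0,-0.053,1],[0,0,-0.04,0,0,-0.053,1],[0,0,-0.04,0,0,-0.053,1],[0,0,0,0,0,0,1]]]}}

```text
t: 4.28
eef_pos: [234.7, -579.4, 314.3]
tcp_rot: [3.141, 0.001, 1.716]
ft_force: [0.5, -0.0, -0.1]
opening: 1.001
grip_force: 0.0
```

Request:
{"method": "drive_tool", "body": {"rows": [[[0.189,0.12,0,0,0,0,1],[0.189,0.12,0,0,0,0,1],[0.189,0.12,0,0,0,0,1],[0.189,0.12,0,0,0,0,1],[0.189,0.12,0,0,0,0,1]]]}}

```text
t: 4.9
eef_pos: [349.0, -322.0, 313.3]
tcp_rot: [3.142, -0.0, 1.712]
ft_force: [0.7, 0.3, -0.3]
opening: 1.002
grip_force: 0.0
```

Request:
{"method": "drive_tool", "body": {"rows": [[[0.189,0.12,0,0,0,0,1],[0.189,0.12,0,0,0,0,1],[0.189,0.12,0,0,0,0,1],[0.189,0.12,0,0,0,0,1],[0.189,0.12,0,0,0,0,1]]]}}

```text
t: 5.52
eef_pos: [463.0, -66.4, 313.4]
tcp_rot: [3.142, 0.0, 1.712]
ft_force: [0.8, -1.3, -0.6]
opening: 1.002
grip_force: 0.0
```

Request:
{"method": "drive_tool", "body": {"rows": [[[0.189,0.12,0,0,0,0,1],[0.189,0.12,0,0,0,0,1],[0.189,0.12,0,0,0,0,1],[0.15,0.1,0,0,0,0,1],[0.12,0.07,0,0,0,0,1]]]}}

```text
t: 6.15
eef_pos: [563.7, 160.0, 312.9]
tcp_rot: [-3.141, 0.0, 1.713]
ft_force: [-0.4, -0.5, 0.3]
opening: 1.001
grip_force: 0.0
```

Request:
{"method": "drive_tool", "body": {"rows": [[[0.07,0.04,0.04,0,0,0,1],[0.034,0.024,0.04,0,0,0,1],[0,0,0,0,0,0,1]]]}}

```text
t: 6.52
eef_pos: [575.0, 185.8, 292.2]
tcp_rot: [-3.139, 0.0, 1.716]
ft_force: [-0.1, -0.0, 0.6]
opening: 0.996
grip_force: 0.0
```

Run:
```python
from h import *
s=env.state();print(s["eef_pos"],s["tcp_rot"])
p=env.read_camera("scene")
for r in env.place_of("lid_handle",p)[:2]: print(r["score"],w(p,r["at"]))
c=p["color"];cv2.imwrite("pics/s2.png",cv2.resize(c[100:250,240:420],None,fx=4,fy=4,interpolation=cv2.INTER_CUBIC))
```

```text
[575.04668384 185.82013957 292.18973421] [-3.13930055e+00  3.56080234e-04  1.71597006e+00]
0.93 [580.93644778 187.78653641 230.36337223]
0.88 [268.59126669 301.13753807 122.92125632]
```

View pics/s2.png

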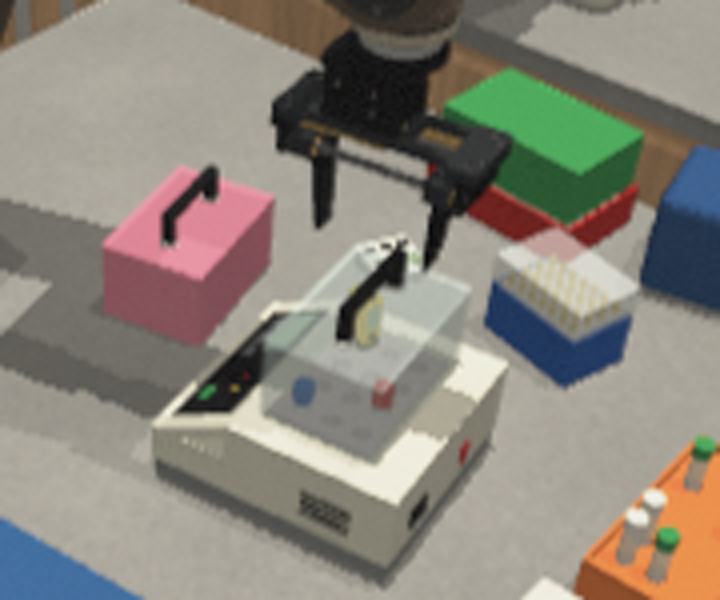

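The crop shows the open fingers straddling the clear lid's handle at crop (375,285), with pads across the bar. I'll descend and close.

Request:
{"method": "drive_tool", "body": {"rows": [[[0.004,0.008,0.1,0,0,0,1],[0,0,0.1,0,0,0,1],[0,0,0.032,0,0,0,1],[0,0,0,0,0,0,0.5],[0,0,0,0,0,0,0]]]}}

```text
t: 7.25
eef_pos: [577.6, 187.3, 236.7]
tcp_rot: [3.14, 0.0, 1.717]
ft_force: [0.7, 1.0, 1.1]
opening: 0.844
grip_force: 0.0
```

Request:
{"method": "drive_tool", "body": {"rows": [[[0,0,0,0,0,0,0],[0,0,0,0,0,0,0],[0,0,0,0,0,0,0],[0,0,0,0,0,0,0]]]}}

```text
t: 7.75
eef_pos: [577.2, 187.5, 235.6]
tcp_rot: [3.142, 0.0, 1.717]
ft_force: [0.5, -0.5, 0.2]
opening: 0.428
grip_force: 0.0
```

Request:
{"method": "drive_tool", "body": {"rows": [[[0,0,0,0,0,0,0],[0,0,0,0,0,0,0],[0,0,0,0,0,0,0],[0,0,0,0,0,0,0],[0,0,0,0,0,0,0]]]}}

```text
t: 8.38
eef_pos: [577.1, 187.4, 235.5]
tcp_rot: [-3.141, 0.0, 1.717]
ft_force: [-0.6, -0.1, -1.3]
opening: 0.122
grip_force: 30.0
```

Gripped (0.122 × 95 = 11.6 mm, matching the 12 mm bar). I'll lift 100 mm straight up.

Request:
{"method": "drive_tool", "body": {"rows": [[[0,0,-0.02,0,0,0,0],[0,0,-0.04,0,0,0,0],[0,0,-0.06,0,0,0,0],[0,0,-0.08,0,0,0,0],[0,0,-0.08,0,0,0,0]]]}}

```text
t: 9.0
eef_pos: [577.2, 187.5, 307.3]
tcp_rot: [3.141, 0.0, 1.717]
ft_force: [0.2, -0.3, -3.1]
opening: 0.126
grip_force: 30.0
```

Request:
{"method": "drive_tool", "body": {"rows": [[[0,0,-0.08,0,0,0,0],[0,0,-0.04,0,0,0,0],[0,0,0,0,0,0,0],[0,0,0,0,0,0,0]]]}}

```text
t: 9.5
eef_pos: [577.0, 187.4, 334.9]
tcp_rot: [-3.141, 0.0, 1.717]
ft_force: [0.3, -0.1, -1.6]
opening: 0.122
grip_force: 30.0
```

Run:
```python
from h import *
p=env.read_camera("scene")
for t in("lid","lid_handle","thermometer","tube_red","tube_blue"):
  for r in env.place_of(t,p)[:2]: print(t,r["score"],w(p,r["at"]).round())
c=p["color"];cv2.imwrite("pics/s3.png",cv2.resize(c[100:250,240:420],None,fx=4,fy=4,interpolation=cv2.INTER_CUBIC))
```

```text
lid 0.98 [273. 300.  -2.]
lid 0.69 [579. 192. 211.]
lid_handle 0.81 [269. 301. 123.]
lid_handle 0.68 [582. 188. 333.]
```

View pics/s3.png

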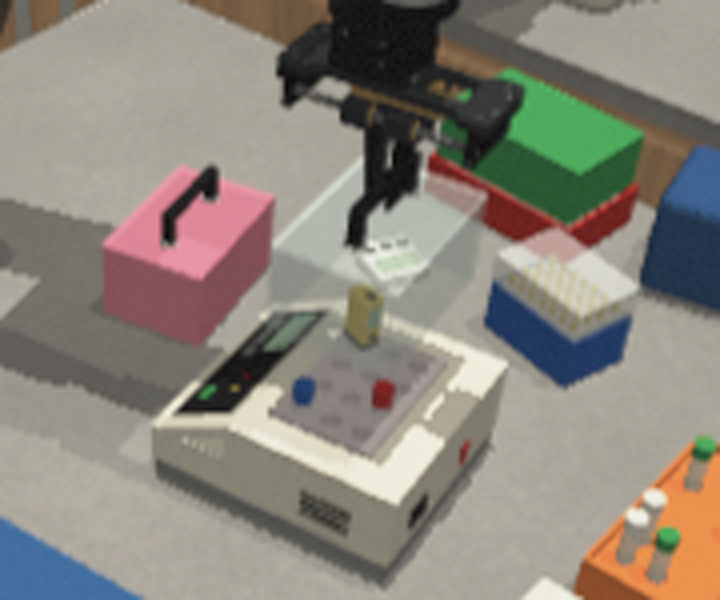

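The lid is up level and clear of the head; thermometer at crop (365,315) and both tubes are undisturbed. I'll carry it to above the mat centre.

Request:
{"method": "drive_tool", "body": {"rows": [[[-0.07,-0.023,0,0,0,0,0],[-0.14,-0.046,0,0,0,0,0],[-0.18,-0.059,0,0,0,0,0],[-0.18,-0.059,0,0,0,0,0],[-0.18,-0.059,0,0,0,0,0]]]}}

```text
t: 10.42
eef_pos: [542.8, -9.1, 335.8]
tcp_rot: [3.141, 0.0, 1.717]
ft_force: [-0.1, -0.3, -2.6]
opening: 0.127
grip_force: 30.0
```

Request:
{"method": "drive_tool", "body": {"rows": [[[-0.18,-0.059,0,0,0,0,0],[-0.18,-0.059,0,0,0,0,0],[-0.18,-0.059,0,0,0,0,0],[-0.1,-0.033,0.04,0,0,0,0],[-0.04,-0.013,0.1,0,0,0,0]]]}}

```text
t: 11.05
eef_pos: [512.5, -185.6, 301.1]
tcp_rot: [3.14, 0.002, 1.715]
ft_force: [-0.2, 0.7, -3.2]
opening: 0.129
grip_force: 30.0
```

Request:
{"method": "drive_tool", "body": {"rows": [[[0,0,0.16,0,0,0,0],[0,0,0.16,0,0,0,0],[0,0,0.14,0,0,0,0],[0,0,0.08,0,0,0,0],[0,0,0.04,0,0,0,0]]]}}

```text
t: 11.68
eef_pos: [512.5, -183.7, 154.8]
tcp_rot: [-3.141, -0.001, 1.716]
ft_force: [0.2, 0.2, -2.7]
opening: 0.124
grip_force: 30.0
```

Request:
{"method": "drive_tool", "body": {"rows": [[[0,0,0.04,0,0,0,0],[0,0,0.03,0,0,0,0],[0,0,0.01,0,0,0,0],[0,0,0,0,0,0,0]]]}}

```text
t: 12.18
eef_pos: [513.3, -183.3, 135.8]
tcp_rot: [3.141, 0.0, 1.717]
ft_force: [0.2, 0.1, -2.0]
opening: 0.122
grip_force: 30.0
```

Run:
```python
from h import *
s=env.state();print(s["eef_pos"],s["ft_force"])
p=env.read_camera("scene")
for t in("lid","lid_handle"):
  for r in env.place_of(t,p)[:2]: print(t,r["score"],w(p,r["at"]).round())
```

```text
[ 513.33808559 -183.3318893   135.81182114] [ 0.17588749  0.07675313 -1.98511552]
lid 0.63 [ 514. -178.   13.]
lid 0.56 [272. 302.  -2.]
lid_handle 0.96 [ 517. -182.  132.]
lid_handle 0.77 [269. 301. 126.]
```

Feeling for contact in small steps, expected near z ≈ 128.5.

Request:
{"method": "drive_tool", "body": {"rows": [[[0,0,0.012,0,0,0,0],[0,0,0.008,0,0,0,0],[0,0,0.004,0,0,0,0],[0,0,0,0,0,0,0],[0,0,0,0,0,0,0]]]}}

```text
t: 12.95
eef_pos: [513.2, -183.3, 129.7]
tcp_rot: [3.142, 0.0, 1.717]
ft_force: [0.4, 0.1, -3.2]
opening: 0.122
grip_force: 30.0
```

Request:
{"method": "drive_tool", "body": {"rows": [[[0,0,0.004,0,0,0,0],[0,0,0.002,0,0,0,0],[0,0,0,0,0,0,0]]]}}

```text
t: 13.32
eef_pos: [513.2, -183.3, 128.4]
tcp_rot: [3.142, 0.0, 1.717]
ft_force: [-3.4, 0.9, 4.1]
opening: 0.124
grip_force: 30.0
```

Contact at the expected height. Releasing.

Request:
{"method": "drive_tool", "body": {"rows": [[[0,0,0,0,0,0,1],[0,0,0,0,0,0,1],[0,0,0,0,0,0,1],[0,0,0,0,0,0,1],[0,0,-0.04,0,0,0,1]]]}}

```text
t: 13.95
eef_pos: [513.0, -183.2, 138.0]
tcp_rot: [-3.141, -0.001, 1.717]
ft_force: [0.6, 0.4, 0.2]
opening: 0.591
grip_force: 0.0
```

Request:
{"method": "drive_tool", "body": {"rows": [[[0,0,-0.1,0,0,0,1],[0,0,-0.16,0,0,0,1],[0,0,-0.16,0,0,0,1],[0,0,-0.08,0,0,0,1],[0,0,0,0,0,0,1]]]}}

```text
t: 14.58
eef_pos: [513.5, -183.4, 264.9]
tcp_rot: [3.139, 0.002, 1.717]
ft_force: [0.3, 0.1, 0.6]
opening: 0.998
grip_force: 0.0
```

Run:
```python
from h import *
s=env.state();print(s["t"],s["eef_pos"],s["tcp_rot"])
for n in("scene","top"):
  p=env.read_camera(n); c=p["color"]
  for t in("lid","mat","thermometer","thermometer_head","block_top","tube_red","tube_blue"):
    for r in env.place_of(t,p)[:2]: print(n,t,r["score"],w(p,r["at"]).round(1))
  cv2.imwrite(f"pics/{n}4.png",c)
  u,v=px(p,[550,225,150]).astype(int)
  if n=="top":
    k=c[v-30:v+30,u-30:u+30]; print("org",u-30,v-30); cv2.imwrite("pics/tc.png",cv2.resize(k,None,fx=9,fy=9,interpolation=cv2.INTER_CUBIC))
  hsv=cv2.cvtColor(c,cv2.COLOR_BGR2HSV)
  m=cv2.inRange(hsv,(18,70,60),(35,255,255)); q=np.zeros_like(m); q[v-25:v+25,u-25:u+25]=m[v-25:v+25,u-25:u+25]
  nn=max(cv2.findContours(q,0,2)[0],key=cv2.contourArea); print(cv2.contourArea(nn),nn[:,0].tolist(),cv2.minAreaRect(nn))
```

```text
14.575 [ 513.54755403 -183.42174864  264.89256279] [3.13882723e+00 2.01098534e-03 1.71690946e+00]
scene lid 0.91 [268.1 298.9   0.6]
scene lid 0.86 [ 514.1 -183.1    3.2]
scene thermometer_head 0.65 [539.1 238.  152. ]
scene thermometer_head 0.4 [613.6 489.8   3.8]
scene block_top 0.65 [578.2 184.7 118.6]
86.5 [[331, 170], [330, 171], [328, 171], [327, 172], [327, 179], [326, 180], [326, 182], [330, 186], [331, 186], [332, 185], [333, 185], [333, 184], [334, 183], [334, 182], [332, 182], [331, 181], [331, 178], [333, 176], [335, 176], [335, 174], [334, 173], [334, 172], [333, 171], [332, 171]] ((330.5000305175781, 178.00001525878906), (8.434361457824707, 16.00048065185547), 7.125016689300537)
top lid 0.66 [273.9 300.2   1.1]
top mat 0.64 [ 400.9 -455.6    1.9]
top thermometer 0.42 [540.5 242.4  35.2]
top thermometer_head 0.53 [537.1 234.5 140.7]
top tube_red 0.43 [610.7 175.2  34.1]
top tube_blue 0.62 [557.5 128.9  36.5]
org 172 171
87.5 [[197, 197], [196, 198], [196, 199], [195, 200], [195, 201], [194, 202], [194, 204], [193, 205], [193, 207], [194, 207], [196, 209], [198, 209], [199, 210], [201, 210], [201, 209], [202, 208], [202, 206], [203, 205], [203, 202], [201, 200], [201, 199], [200, 198], [198, 198]] ((198.45001220703125, 203.65000915527344), (9.486830711364746, 11.700427055358887), 18.43494987487793)
```

View pics/tc.png

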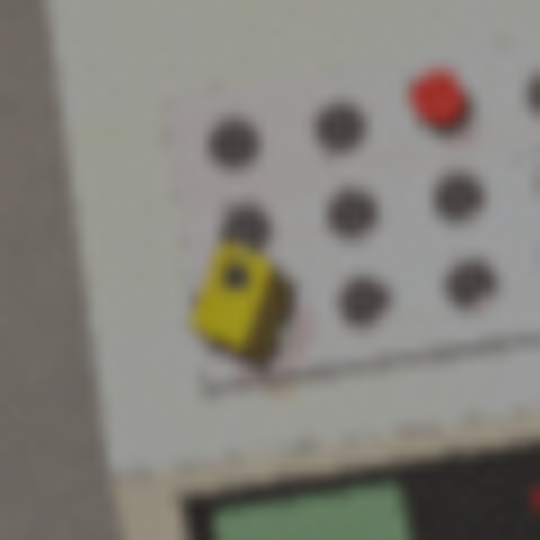

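View pics/scene4.png

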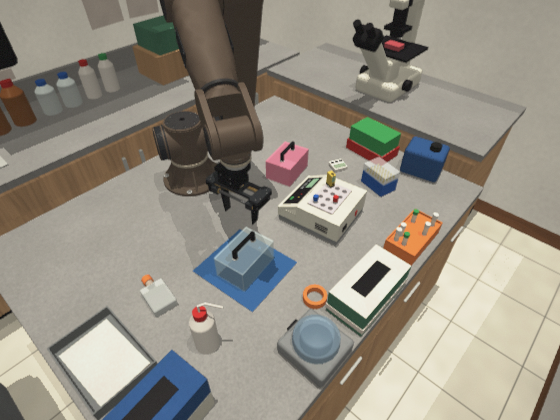

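The lid sits flat on the mat at scene (245,258). The head is turned relative to the block; the top crop shows its yellow top at about (237,295). I'll fit the head box silhouette and the bore grid.

```bash
cat > fit.py <<'E'
from h import *
from scipy.optimize import minimize, least_squares
P={n:env.read_camera(n) for n in("scene","top")}
S=8
def box(c,yaw):
    R=np.array([[np.cos(yaw),-np.sin(yaw)],[np.sin(yaw),np.cos(yaw)]])
    return [np.r_[R@[a,b]+c,z] for a in(-15,15) for b in(-10,10) for z in(118,173)]
M={}
for n,p in P.items():
    u,v=px(p,[540,238,148]).astype(int); o=np.array([u-20,v-20]); k=cv2.resize(p["color"][o[1]:o[1]+40,o[0]:o[0]+40],None,fx=S,fy=S,interpolation=cv2.INTER_CUBIC)
    h=cv2.cvtColor(k,cv2.COLOR_BGR2HSV); m=cv2.inRange(h,(18,85,40),(36,255,255))
    ct=max(cv2.findContours(m,0,2)[0],key=cv2.contourArea); m[:]=0; cv2.fillPoly(m,[cv2.convexHull(ct)],1); M[n]=(o,m)
def cost(q,names=("scene","top")):
    e=0
    for n in names:
        o,m=M[n]; pts=np.array([(px(P[n],X)-o+.5)*S for X in box(q[:2],q[2])],np.float32)
        im=np.zeros_like(m); cv2.fillConvexPoly(im,cv2.convexHull(np.round(pts*16).astype(np.int32)),1,shift=4)
        e+=1-(im&m).sum()/(im|m).sum()
    return e
for nm in (("top",),("scene","top")):
  b=min((minimize(cost,[540,238,np.deg2rad(a)],args=(nm,),method="Nelder-Mead",options=dict(initial_simplex=[[540,238,np.deg2rad(a)],[546,238,np.deg2rad(a)],[540,244,np.deg2rad(a)],[540,238,np.deg2rad(a+15)]])) for a in(-55,-40,-25,-10,5)),key=lambda r:r.fun)
  print(nm,b.fun,b.x[:2],np.rad2deg(b.x[2]))
# bores in top
p=P["top"]; u,v=px(p,[576,187,115]).astype(int); o=np.array([u-40,v-35]); k=cv2.resize(p["color"][o[1]:o[1]+70,o[0]:o[0]+80],None,fx=S,fy=S,interpolation=cv2.INTER_CUBIC)
g=cv2.cvtColor(k,cv2.COLOR_BGR2HSV); d=((g[...,2]<120)&(g[...,1]<90)).astype(np.uint8)
pts=[]
for ct in cv2.findContours(d,0,2)[0]:
    a=cv2.contourArea(ct); (c,(w1,h1),_)=cv2.minAreaRect(ct)
    if 600<a<3000 and max(w1,h1)/min(w1,h1)<1.4: pts.append(ray(p,np.array(c)/S+o-.5,115)[:2])
pts=np.array(pts); B=np.array([[a,b] for a in(-30,0,30) for b in(-54,-18,18,54)])
def grid(q): R=np.array([[np.cos(q[2]),-np.sin(q[2])],[np.sin(q[2]),np.cos(q[2])]]); return B@R.T+q[:2]
f=lambda q:np.minimum(np.linalg.norm(pts[:,None]-grid(q)[None],axis=2).min(1),15)
r=least_squares(f,[576,187,.145],diff_step=1e-4); print(len(pts),r.x[:2],np.rad2deg(r.x[2]),f(r.x).round(1),"bore",grid(r.x)[3])
E
python3 fit.py
```

```text
('top',) 0.1574061795517836 [542.22005593 236.87516191] -30.423299091911684
('scene', 'top') 0.3295165950929191 [540.73138532 237.11665689] -31.914135678839987
9 [578.58046041 187.53270532] 7.850854945769902 [0.4 0.8 1.6 0.2 0.3 0.5 0.9 0.8 0.3] bore [541.48552646 236.92871604]
```

Both fits agree: bore at (541.5, 236.9), head yaw −31°. I'll turn the tool to 149° and go above it.

Request:
{"method": "drive_tool", "body": {"rows": [[[0,0,0,0,0,-0.056,1],[0,0,0,0,0,-0.056,1],[0,0,0,0,0,-0.056,1],[0,0,0,0,0,-0.056,1],[0,0,0,0,0,-0.056,1]]]}}

```text
t: 16.1
eef_pos: [513.2, -183.3, 263.2]
tcp_rot: [-3.142, 0.0, 2.602]
ft_force: [-0.2, -0.3, -0.8]
opening: 0.998
grip_force: 0.0
```

Request:
{"method": "drive_tool", "body": {"rows": [[[0.051,0.1,0,0,0,0,1],[0.097,0.19,0,0,0,0,1],[0.103,0.2,0,0,0,0,1],[0.103,0.2,0,0,0,0,1],[0.103,0.2,0,0,0,0,1]]]}}

```text
t: 16.73
eef_pos: [530.9, 68.0, 263.3]
tcp_rot: [3.141, 0.0, 2.596]
ft_force: [0.9, 0.1, 0.2]
opening: 0.997
grip_force: 0.0
```

Request:
{"method": "drive_tool", "body": {"rows": [[[0.103,0.2,0,0,0,0,1],[0.103,0.2,0,0,0,0,1],[0.072,0.14,0,0,0,0,1],[0.035,0.069,0,0,0,0,1],[0,0,0,0,0,0,1]]]}}

```text
t: 17.35
eef_pos: [542.8, 237.4, 262.9]
tcp_rot: [-3.141, -0.0, 2.598]
ft_force: [-1.3, -0.1, -0.3]
opening: 0.999
grip_force: 0.0
```

Run:
```python
from h import *
s=env.state();print(s["t"],s["eef_pos"],np.rad2deg(s["tcp_rot"]),s["ft_force"])
p=env.read_camera("scene");c=p["color"]
for t in("lid","lid_handle","thermometer_head"):
    for r in env.place_of(t,p)[:2]: print(t,r["score"],w(p,r["at"]).round(1))
p=env.read_camera("top")
for t in("lid","lid_handle","thermometer_head"):
    for r in env.place_of(t,p)[:2]: print(t,r["score"],w(p,r["at"]).round(1))
hsv=cv2.cvtColor(p["color"],cv2.COLOR_BGR2HSV)
u,v=px(p,[513,-183,131]).astype(int)
m=np.zeros(hsv.shape[:2],np.uint8); m[v-12:v+12,u-25:u+25]=cv2.inRange(hsv,(0,0,0),(180,255,70))[v-12:v+12,u-25:u+25]
n=max(cv2.findContours(m,0,2)[0],key=cv2.contourArea); print("handle",cv2.minAreaRect(np.array([ray(p,a,131)[:2] for a in n[:,0]],np.float32)))
cv2.imwrite("pics/s5.png",cv2.resize(c[100:250,240:420],None,fx=4,fy=4,interpolation=cv2.INTER_CUBIC))
```

```text
17.35 [542.83730671 237.3786739  262.87364473] [-1.79978386e+02 -3.75863798e-03  1.48843704e+02] [-1.29769306 -0.11119846 -0.30135008]
lid 0.72 [ 514.1 -179.6    4.5]
lid 0.64 [270.8 299.5  -0.7]
lid_handle 0.7 [269.9 299.9 127.5]
lid_handle 0.58 [ 515.4 -182.2  122.3]
thermometer_head 0.44 [539.9 236.7 152.2]
lid 0.83 [ 514.7 -181.6    4.1]
lid_handle 0.8 [ 512.3 -185.5  124.4]
handle ((513.6754760742188, -181.98223876953125), (12.166820526123047, 101.9576187133789), 6.989335536956787)
```

View pics/s5.png

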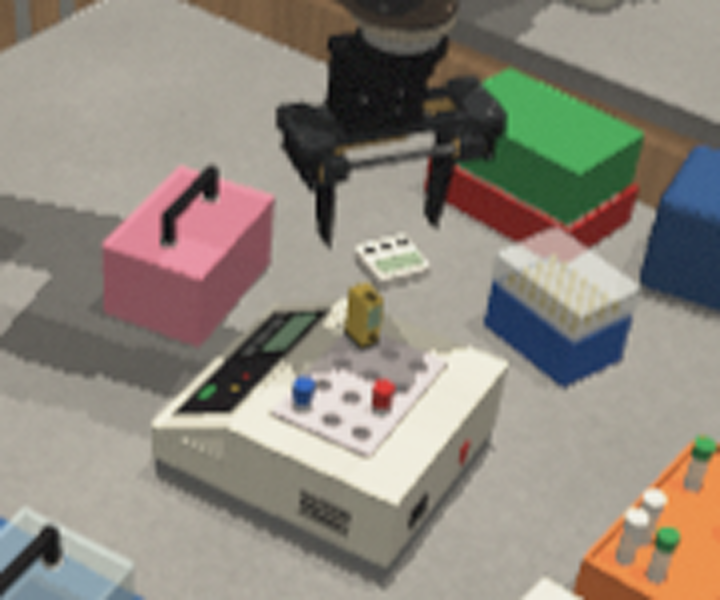

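The open fingers line up over the head at crop (365,315), and the tubes are clear of them. The top-camera handle reading agrees with the known TCP to 0.5 mm. I'll descend and close to just wider than the head.

Request:
{"method": "drive_tool", "body": {"rows": [[[0.004,-0.004,0.16,0,0,0,1],[0,0,0.16,0,0,0,1],[0,0,0.1,0,0,0,1],[0,0,0.05,0,0,0,1],[0,0,0,0,0,0,0.6]]]}}

```text
t: 18.38
eef_pos: [541.6, 236.5, 145.4]
tcp_rot: [-3.141, -0.0, 2.596]
ft_force: [0.9, -0.4, -0.5]
opening: 0.943
grip_force: 0.0
```

Request:
{"method": "drive_tool", "body": {"rows": [[[0,0,0,0,0,0,0.3],[0,0,0,0,0,0,0.27],[0,0,0,0,0,0,0.27],[0,0,0,0,0,0,0.27],[0,0,0,0,0,0,0.26]]]}}

```text
t: 19.0
eef_pos: [541.6, 236.6, 145.7]
tcp_rot: [-3.142, 0.0, 2.597]
ft_force: [-0.1, -0.6, 0.7]
opening: 0.426
grip_force: 0.0
```

Request:
{"method": "drive_tool", "body": {"rows": [[[0,0,0,0,0,0,0.25],[0,0,0,0,0,0,0.25],[0,0,0,0,0,0,0.25]]]}}

```text
t: 19.38
eef_pos: [541.4, 236.5, 145.5]
tcp_rot: [-3.141, -0.0, 2.597]
ft_force: [-0.7, -0.3, -0.2]
opening: 0.252
grip_force: 0.4
```

Request:
{"method": "drive_tool", "body": {"rows": [[[0,0,0,0,0,0,0.23],[0,0,0,0,0,0,0.225],[0,0,0,0,0,0,0.22]]]}}

```text
t: 19.75
eef_pos: [541.4, 236.5, 145.5]
tcp_rot: [-3.141, -0.0, 2.596]
ft_force: [-1.1, -0.3, -0.1]
opening: 0.22
grip_force: 1.9
```

Request:
{"method": "drive_tool", "body": {"rows": [[[0,0,0,0,0,0,0.2],[0,0,0,0,0,0,0],[0,0,0,0,0,0,0],[0,0,0,0,0,0,0]]]}}

```text
t: 20.25
eef_pos: [541.3, 236.5, 145.5]
tcp_rot: [-3.141, -0.0, 2.596]
ft_force: [-4.5, -1.2, -1.1]
opening: 0.208
grip_force: 29.8
```

Run:
```python
from h import *
s=env.state();print(s["t"],s["eef_pos"],np.rad2deg(s["tcp_rot"]),s["ft_force"],s["moment"],s["opening"])
```

```text
20.25 [541.32791753 236.50921535 145.48315655] [-1.79965088e+02 -2.34071900e-02  1.48765518e+02] [-4.46724807 -1.19310595 -1.1159382 ] [-0.31716051  0.54555409  0.02507882] 0.20845075813546343
```

Gripped at 19.8 mm with a small side load of 4.5 N. I'll relieve it before drawing up.

Request:
{"method": "drive_tool", "body": {"rows": [[[0.0016,-0.0012,0,0,0,0,0],[0,0,0,0,0,0,0]]]}}

```text
t: 20.5
eef_pos: [541.2, 236.5, 145.5]
tcp_rot: [3.141, 0.0, 2.596]
ft_force: [-0.8, -1.8, -2.7]
opening: 0.209
grip_force: 29.8
```

Request:
{"method": "drive_tool", "body": {"rows": [[[0,0,-0.01,0,0,0,0],[0,0,-0.02,0,0,0,0],[0,0,-0.02,0,0,0,0],[0,0,-0.02,0,0,0,0]]]}}

```text
t: 21.0
eef_pos: [541.1, 236.6, 163.6]
tcp_rot: [3.141, 0.0, 2.596]
ft_force: [-0.9, -1.4, -1.8]
opening: 0.206
grip_force: 29.8
```

Request:
{"method": "drive_tool", "body": {"rows": [[[0,0,-0.02,0,0,0,0],[0,0,-0.02,0,0,0,0],[0,0,-0.02,0,0,0,0],[0,0,-0.02,0,0,0,0],[0,0,-0.006,0,0,0,0]]]}}

```text
t: 21.62
eef_pos: [541.1, 236.6, 185.0]
tcp_rot: [3.141, 0.0, 2.597]
ft_force: [-0.6, -1.8, -2.7]
opening: 0.207
grip_force: 29.8
```

Request:
{"method": "drive_tool", "body": {"rows": [[[0,0,0,0,0,0,0],[0,0,0,0,0,0,0]]]}}

```text
t: 21.88
eef_pos: [541.1, 236.6, 184.6]
tcp_rot: [3.141, 0.0, 2.596]
ft_force: [0.0, -1.0, -1.3]
opening: 0.21
grip_force: 29.8
```

Run:
```python
from h import *
s=env.state();print(s["t"],s["eef_pos"],np.rad2deg(s["tcp_rot"]),s["ft_force"],s["moment"])
for n in("scene","top"):
  p=env.read_camera(n);c=p["color"]
  for t in("thermometer_ring","thermometer_head","thermometer","block_top","lid","tube_red","tube_blue"):
    for r in env.place_of(t,p)[:1]: print(n,t,r["score"],w(p,r["at"]).round(1))
  if n=="scene":
    print("ring/bore px",px(p,[541.2,236.5,115])); cv2.imwrite("pics/s6.png",cv2.resize(c[150:225,280:380],None,fx=7,fy=7,interpolation=cv2.INTER_CUBIC))
```

```text
21.875 [541.1427385  236.57018025 184.6125877 ] [1.79993797e+02 1.14504984e-02 1.48766254e+02] [ 0.03066766 -1.00794244 -1.29919186] [-0.26491545 -0.0737337  -0.01840004]
scene thermometer_ring 0.52 [536.8 238.8 117.5]
scene thermometer_head 0.64 [539.9 237.  191.5]
scene thermometer 0.49 [546.7 237.   77.7]
scene block_top 0.67 [548.4 184.7   2.4]
scene lid 0.85 [2.711e+02 3.005e+02 1.000e-01]
ring/bore px [329.62120153 185.43422531]
top thermometer_ring 0.3 [617.3 484.3   7.8]
top thermometer 0.61 [558.2 130.7  36.3]
top block_top 0.66 [579.2 189.5 111.8]
top lid 0.94 [ 515.7 -184.5    2.5]
top tube_red 0.51 [609.6 173.4  34.2]
top tube_blue 0.44 [556.7 131.8  34.6]
```

View pics/s6.png

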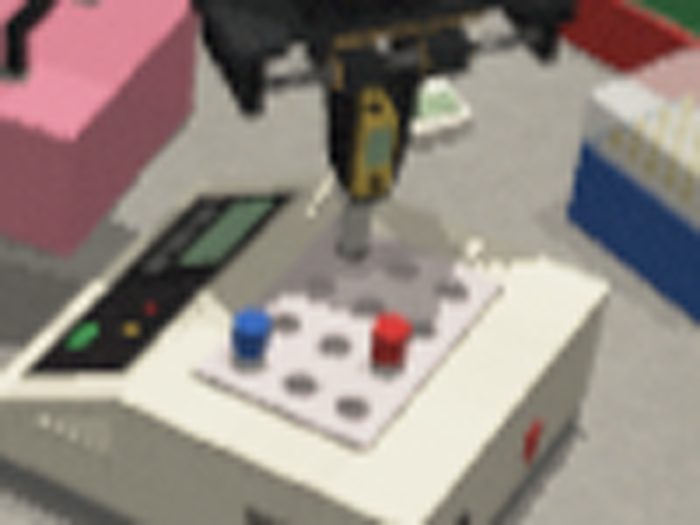

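The stem is drawn halfway out, with the dark ring at the bore's mouth (crop (352,248)). The thermometer is upright and still, the TCP is at 184.6 against a target of 184.5, and the tubes haven't moved. I'll hand in.

```bash
python3 -c "
from cell import env
print(env.job_done())"
```

```text
the job is handed in; nothing more can be done
None
```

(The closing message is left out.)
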